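Load a mains plug through the spring guard flap of an insulation tester

TASK

Load the grey mains plug into the insulation-test box: lay it in the open infeed channel with its pins towards the flap, let go of it, and use the red-handled pusher to drive it through the spring flap until its pins are up against the brass contact plate inside. Then draw the pusher all the way back so that the flap swings shut behind the plug, and leave the two black plugs where they lie.

Things in the scene. Friction and masses are not known exactly. Their poses are not given: they have to be found in the camera images.
- grey_plug: light grey mains plug lying on a riser (top z 0.10 m). Origin: centre of its underside; +y points along the pins. Body 37 mm wide (x), 37 high (z), y -36 (narrow tail) to +17 mm, two steel pins on to y +36, 18 mm above the underside. 70 to 115 g. Grip across x at y about 0, tips 10 mm or more above its underside. Starts with +y within 0.4 rad of world +y
- black_plug_1: black mains plug of the same shape as the grey one, waiting beside it; must stay where it lies. Origin: centre of its underside
- black_plug_2: second black mains plug, same shape; must stay where it lies. Origin: centre of its underside
- test_box: fixed grey test box with an infeed channel in front. Origin: underside, below the plane of the port; +x is the direction of travel into the box. Box x -5..138, y -66..66, up to z 102 mm, clear cover. Port 58 wide, z 14 to 66. Channel in front of it: floor z 14, x -108 to -5, 46 mm wide between guides that rise to z 21 (y 23..28). Rods at y +-54, top z 29
- channel (a point): point on the channel floor, 46 mm before the port on the centre line: lay the plug with its origin here, pins to the port: its tail and its pins then clear pusher and flap by 10 mm or more; its axes are those of the test box
- contact (a point): centre of the inner face of the brass contact plate at the back of the box, 122 mm past the port plane, 32 mm above the box's underside; the pin tips come up to it
- pin_tip (a point): midpoint between the tips of the grey plug's two pins, 36 mm along +y from the plug's origin, 18 mm above its underside
- flap (a joint): orange flap in the yellow-framed port, hinged along the top of the port, 52 mm long, swings inward only. 0 shut, up to 1.5 rad; a spring shuts it. A light touch of about 0.5 N at the plug opens it. It stays up on whatever is under it and shuts once the tail of the plug is 45 mm past the port and the pusher is out
- pusher (a joint): travel of the pusher carriage in m, along test box +x: 0 drawn back, end stop 0.158; about 1 N of friction. At q its rubber face stands at test box x = q - 0.104; the 72 mm plug touches the contact plate at q = 0.154. Its stops are rigid. It starts between 0 and 0.010, and slides if bumped
- pusher_grip (a point): centre of the pusher's upright red handle, a block 26 mm (test box x) by 16 mm (y) by 42 mm high; top 18 mm above this point. Grip it across test box y. It stands 94 mm above the box's underside, at test box x = q - 0.184, and stays outside the box at full travel

How it is judged:
By the outcome, as a careful person would: the job done as asked, in the order asked, and still so for the second after the job is handed in, with the robot touching nothing.
It also fails if it takes over 51 s, if anything falls off the work surface, if the arm or the gripper's body presses on something with over 40 N, if the wrist force passes 120 N, or if a joint passes its speed limit or range.

ROBOT

A 6-joint arm with a two-finger parallel gripper is mounted at the origin on a cart in front of the work surface, level with it; the furniture and walls round the work are solid. World frame = base frame: x ahead of the robot, y to its left, z up, the work surface at z = 0. Lengths are in m, angles in rad, forces in N, time in s.
With the tool pointing down it reaches from about 0.275 to 1 m from the base axis. Payload 8.4 kg.
Tool frame: the origin (TCP) lies on the centre line of the jaws, within the pads' length; the fingertips stand 17 mm ahead of it and the grasp point (between the pads) lies 2 mm behind it (bot.tcp_to_tips is the z of the fingertips in the tool frame, in m); z points along the fingers, y is the line along which they close (so a half turn about z gives the same grasp; the last joint's range is limited). The gripper opens to 85 mm and grips with 20 to 120 N. Pads are 22 mm wide; open, the fingers measure 114 mm over their backs; the gripper's body (76 mm by 85 mm) begins 54 mm behind the grasp point. The pads swing forward as they close: fully open they stand 13 mm farther back than shut.
Start: joints at [-1.266, 0.353, 1.633, -0, 1.155, -0.002], TCP at [0.189, -0.596, 0.248] pointing down, gripper open.
Joint ranges: [-2.63, 2.63], [-0.92, 2.1], [0.06, 2.66], [-1.3, 4.44], [0, 2.69], [-3.02, 3.02]. Speed limits (rad/s): [2.22, 2.22, 2.79, 3.14, 3.14, 3.14].

INTERFACE

Orientations are given as a unit quaternion [x, y, z, w].
In Python, from workcell import bot, hand, kinematics, get_obs, vision, hand_in gives the robot as it stands. The module is installed in compiled form; this text tells all that it offers. Calls block until the motion is done:
- bot.reach(position, orientation): joint-space move of the TCP to a pose.
- bot.servo_line(position, ori=None, velocity=0.15): straight line of the TCP; ori=None keeps the orientation; velocity is the mean speed in m/s.
- bot.goto_joints(angles): joint-space move.
- hand.move_gripper(opening, strength=None): finger opening in m; strength is the grip in N (None keeps the last); returns when the fingers have stopped.
- bot.dwell(seconds).
- kinematics.solve_ik(position, orientation): joint angles nearest the present ones, or None.
- get_obs(): the state.
- vision.read_camera(name): name is "scene" or "top" or "wrist"; returns a dict with "frame" (400x640x3 uint8, red, green, blue), "intrinsics" (3x3 intrinsics, pixels), "view" (4x4, takes a point from world to camera coordinates). Camera axes: x right, y down, z forward; pixel columns grow to the right and rows downward; lengths in m; the calibration is good to about 2 mm. A picture is of the moment at which its call begins. There is no depth.
A pose or a line that the arm cannot do raises bot.IKError and nothing moves.
- hand_in(): hands the job in; it is judged then, once.
The state is a dict: "time_s": time; "joint_pos": joint angles; "joint_vel": joint speeds; "joint_efforts": joint torques, N m; "position": TCP position; "orientation": TCP orientation; "wrist_force": force on the tool from outside, world axes, zero at the start; "ft_torque": the same for the moment, N m; "gripper_width": finger opening in m; "grip_force": force on a finger pad.
Only numpy, scipy, OpenCV 4.12 (cv2) and the standard library are available. Lean on these libraries where they do the work, as an engineer would, in place of code of your own. Each camera call takes 0.05 s, during which the arm holds its last target. There are 200 camera calls.

## Working session

There is one attempt and no reset: what is moved stays moved. The work goes in short steps, each a Python script; the robot and the scene stay as the last script left them, time stands still between calls to the robot, and variables do not carry over. Pictures are saved under pics/ and viewed, at most 10 in all, crops included, and the job is handed in when it is done.

```bash
mkdir -p pics; python3 - <<'E'
from workcell import *
import cv2,numpy as np
for n in("scene","top"):
    c=vision.read_camera(n); cv2.imwrite(f"pics/{n}0.png",c["frame"][:,:,::-1]); print(n,c["intrinsics"].tolist(),np.round(c["view"],4).tolist())
o=get_obs();print({k:o[k] for k in("time_s","position","orientation","gripper_width")})
E
```

```text
scene [[502.5068677465386, 0.0, 325.2297692138721], [0.0, 502.5068677465386, 196.82508365935908], [0.0, 0.0, 1.0]] [[-0.7319, -0.6813, 0.0081, 0.5892], [-0.4266, 0.4489, -0.7852, 0.2041], [0.5313, -0.5781, -0.6192, 1.0538], [0.0, 0.0, 0.0, 1.0]]
top [[409.13424850303596, 0.0, 319.58667776109644], [0.0, 409.13424850303596, 194.10493795189296], [0.0, 0.0, 1.0]] [[0.0181, -0.9994, -0.0297, 0.3462], [-0.9966, -0.0156, -0.0808, 0.5393], [0.0803, 0.0311, -0.9963, 0.995], [0.0, 0.0, 0.0, 1.0]]
{'time_s': 0.1, 'position': array([ 0.18866525, -0.59542391,  0.24763925]), 'orientation': array([ 9.88252830e-01,  1.52826564e-01, -9.61439873e-05, -6.13425217e-04]), 'gripper_width': 0.08584836424582835}
```

View pics/scene0.png

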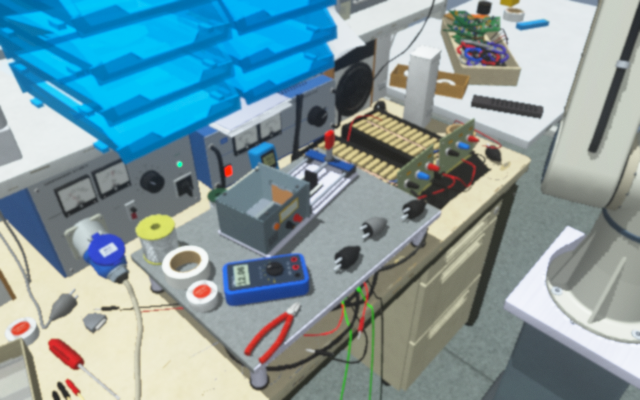

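View pics/top0.png

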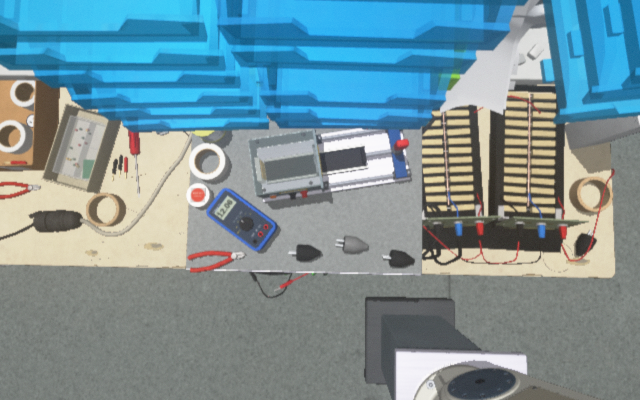

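Overview: in the top view the grey plug is near (350,244), black plugs at (305,253) and (400,258). The box is near (285,163), with the channel to its right and the red handle at (402,144). I'll zoom in on both views.

```bash
python3 - <<'E'
import cv2,numpy as np
a=cv2.imread("pics/top0.png")[120:280,240:430]; b=cv2.imread("pics/scene0.png")[120:285,205:445]
cv2.imwrite("pics/tc.png",cv2.resize(a,None,fx=3.7,fy=3.7,interpolation=cv2.INTER_CUBIC)[:600])
cv2.imwrite("pics/sc.png",cv2.resize(b,None,fx=3.3,fy=3.3,interpolation=cv2.INTER_CUBIC))
E
```

```text
(no output)
```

View pics/tc.png

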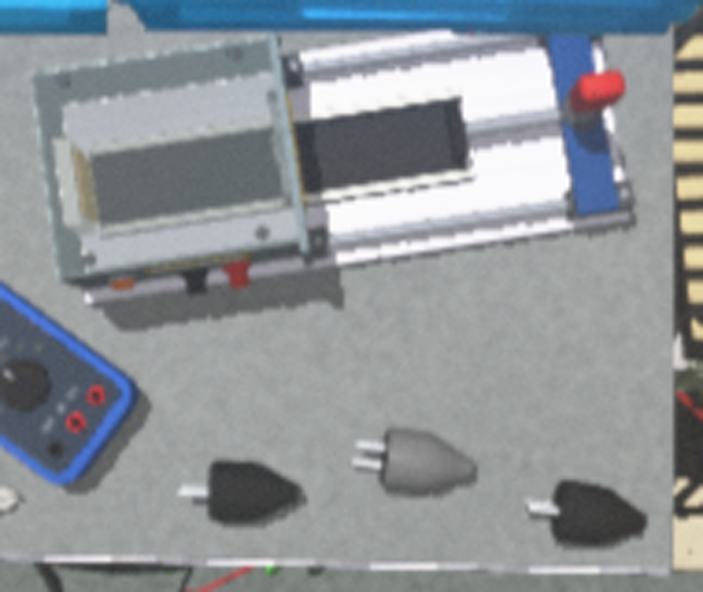

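View pics/sc.png

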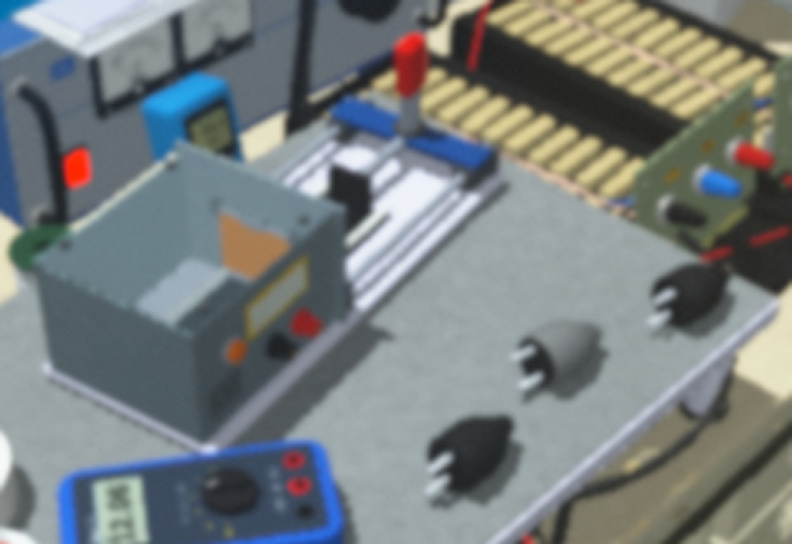

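```bash
cat > meas.py <<'E'
from workcell import *
import numpy as np
from scipy.optimize import least_squares
cam={n:vision.read_camera(n) for n in("scene","top")}
off={"top":(240,120,3.7),"scene":(205,120,3.3)}
def pr(n,p):
    v=cam[n]["view"]; c=p@v[:3,:3].T+v[:3,3]; q=c@cam[n]["intrinsics"].T
    return q[:,:2]/q[:,2:]
def px(n,u): a,b,s=off[n]; return np.array(u)/s+[a,b]
def W(s,p):
    c,d=np.cos(s[2]),np.sin(s[2]); p=np.array(p,float)
    return np.c_[s[0]+c*p[:,0]-d*p[:,1],s[1]+d*p[:,0]+c*p[:,1],p[:,2]+.1]
def fit(model,obs,s0):
    f=lambda s:np.concatenate([(pr(n,W(s,model(s,n)))-px(n,o)) .ravel() for n,o in obs.items()])
    r=least_squares(f,s0,loss="soft_l1"); print(np.round(r.x,4)); print(np.round(f(r.x).reshape(-1,2),1).tolist())
C=[[.138,.066,.102],[.138,-.066,.102],[-.005,-.066,.102],[-.005,.066,.102]]
fit(lambda s,n:C+([[s[3]-.184,0,.112]] if n=="scene" else []),
 {"top":[[62,280],[35,73],[275,38],[308,258]],"scene":[[195,333],[40,255],[178,145],[345,205],[411,38]]},[.6,0,1.5,0.])
fit(lambda s,n:[[0,.036,.018],[0,-.036,.018]],{"top":[[354.5,454],[475,468]],"scene":[[521,373],[603,330]]},[.4,-.1,0])
E
python3 meas.py
```

```text
[0.5946 0.3568 1.7424 0.0044]
[[-0.7, 3.8], [-2.2, -2.1], [0.1, -3.4], [0.9, -0.9], [2.3, 0.9], [-4.3, -0.2], [0.5, -1.5], [1.1, 0.9], [0.4, 0.5]]
[ 0.4104  0.2762 -0.1426]
[[0.9, 0.7], [0.1, 2.1], [-1.4, 0.3], [-0.9, -1.1]]
```

```bash
cat > h.py <<'E'
from workcell import *
import numpy as np, cv2
from scipy.spatial.transform import Rotation as R
def ori(a,s=1): # tool y along world angle a (+pi if s<0), tool z down
    y=s*np.array([np.cos(a),np.sin(a),0]); z=np.array([0,0,-1.])
    return R.from_matrix(np.c_[np.cross(y,z),y,z]).as_quat()
def st(m=""):
    o=get_obs(); print(m,"t%.2f"%o["time_s"],np.round(o["position"],4),"w%.4f"%o["gripper_width"],"g%.1f"%o["grip_force"],"F",np.round(o["wrist_force"],1))
def snap(n,f):
    c=vision.read_camera(n); cv2.imwrite(f,c["frame"][:,:,::-1]); np.savez(f[:-3]+"npz",K=c["intrinsics"],V=c["view"]); return c
E
python3 - <<'E'
from h import *
for s in(1,-1):
    for p,a in(([.41,.276,.2],-.14),([.602,.311,.2],.17),([.626,.17,.2],.17),([.6,.32,.3],.17),([.45,.24,.42],.0)):
        q=kinematics.solve_ik(p,ori(a,s)); print(s,p,None if q is None else np.round(q,2))
E
```

```text
1 [0.41, 0.276, 0.2] [ 0.59  0.21  1.96 -0.    0.98  0.73]
1 [0.602, 0.311, 0.2] [ 0.47  0.48  1.56 -0.    1.11  0.3 ]
1 [0.626, 0.17, 0.2] [ 0.26  0.44  1.62 -0.    1.08  0.09]
1 [0.6, 0.32, 0.3] [ 0.49  0.4   1.45 -0.    1.29  0.32]
1 [0.45, 0.24, 0.42] [ 0.49  0.05  1.64 -0.    1.45  0.49]
-1 [0.41, 0.276, 0.2] [ 0.59  0.21  1.96 -0.    0.98 -2.41]
-1 [0.602, 0.311, 0.2] [ 0.47  0.48  1.56 -0.    1.11 -2.84]
-1 [0.626, 0.17, 0.2] None
-1 [0.6, 0.32, 0.3] [ 0.49  0.4   1.45 -0.    1.29 -2.82]
-1 [0.45, 0.24, 0.42] [ 0.49  0.05  1.64 -0.    1.45 -2.65]
```

s=+1. I'll move to a viewpoint near the plug and channel and use the wrist camera.

```bash
python3 - <<'E'
from h import *
bot.reach([.45,.25,.38],ori(0)); st()
c=snap("wrist","pics/w1.png"); V=c["view"]; print("cam at",-V[:3,:3].T@V[:3,3], V[2,:3])
E
```

```text
t3.33 [0.4503 0.2495 0.3799] w0.0853 g0.0 F [ 0.6 -0.9 -1.1]
cam at [0.44964283 0.32161901 0.50604073] [ 2.60579959e-04 -2.84411123e-01 -9.58702376e-01]
```

View pics/w1.png

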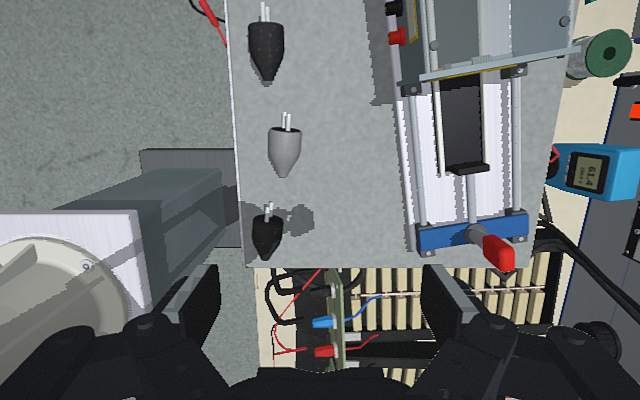

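The wrist view shows the grey plug with pin tips at about (287,112) and tail at about (285,177). The channel runs from (465,75) to (460,170), the handle is at (497,255), and the port frame runs from (420,80) to (575,50). I'll zoom in for exact points.

```bash
python3 - <<'E'
import cv2,numpy as np
a=cv2.imread("pics/w1.png")
b=cv2.resize(a[40:280,370:560],None,fx=2.5,fy=2.5,interpolation=cv2.INTER_CUBIC)
g=cv2.resize(a[100:190,255:320],None,fx=5,fy=5,interpolation=cv2.INTER_CUBIC)
o=np.zeros((600,475+325,3),np.uint8); o[:,:475]=b; o[:450,475:]=g
cv2.imwrite("pics/w1c.png",o)
E
```

```text
(no output)
```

View pics/w1c.png

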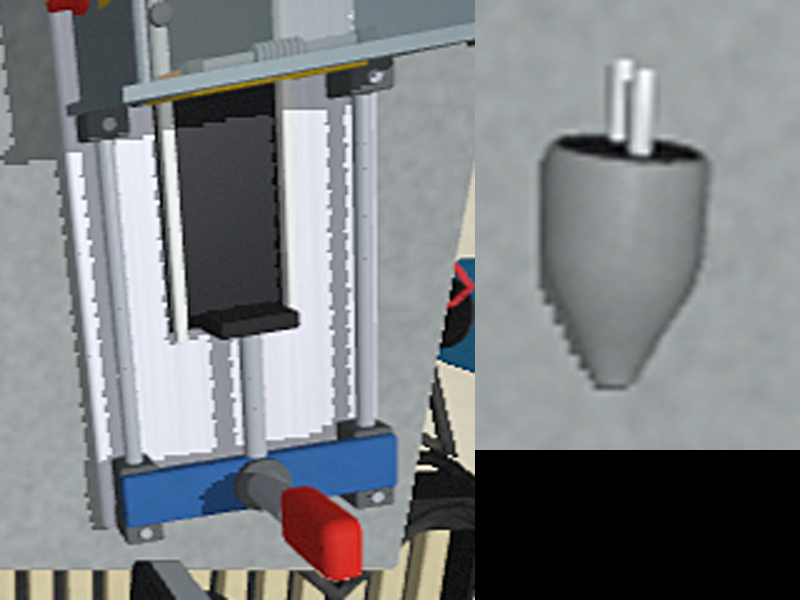

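```bash
cat > meas2.py <<'E'
import numpy as np
exec(open("meas.py").read().split("def fit")[0])
z=np.load("pics/w1.npz"); cam["wrist"]={"view":z["V"],"intrinsics":z["K"]}
off["wrist"]=(370,40,2.5)
lines=[(.0255,.021,[180,340]),(.0255,.021,[168,180]),(-.0255,.021,[291,300]),(-.0255,.021,[282,150]),
 (.054,.025,[110,150]),(.054,.025,[133,455]),(-.054,.025,[367,100]),(-.054,.025,[366,420])]
def f(s,split=0):
    e=[]
    for i,(y,h,u) in enumerate(lines): e.append(pr("wrist",W(s,[[s[4+i],y,h]]))-px("wrist",u))
    P=[[-.108,.0255,.021],[-.005,.066,.102],[s[3]-.184,0,.112]]
    e.append(pr("wrist",W(s,P))-px("wrist",[[180,340],[125,88],[343,543]]))
    C=[[.138,.066,.102],[-.005,-.066,.102],[-.005,.066,.102],[-.108,.0255,.021]]
    e.append((pr("top",W(s,C))-px("top",[[62,280],[275,38],[308,258],[470,168]])))
    e.append((pr("scene",W(s,C[:3]+[[s[3]-.184,0,.112]]))-px("scene",[[195,333],[178,145],[345,205],[411,38]])))
    return np.concatenate(e).ravel()
r=least_squares(f,[.5946,.3568,1.742,.004]+[-.05]*8,loss="soft_l1",x_scale=[.01]*12)
print(np.round(r.x,4)); print(np.round(f(r.x).reshape(-1,2),1).tolist())
def g(s):
    P=W(s,[[0,.036,.018],[0,-.036,.018]]); e=[]
    e.append(pr("wrist",P)-[[286.6,113.4],[282.4,177.2]])
    e.append(pr("top",P)-px("top",[[354.5,454],[475,468]])); e.append(pr("scene",P)-px("scene",[[521,373],[603,330]]))
    return np.concatenate(e).ravel()
r=least_squares(g,[.41,.276,-.14],loss="soft_l1",x_scale=[.01]*3);print(np.round(r.x,4)); print(np.round(g(r.x).reshape(-1,2),1).tolist())
E
python3 meas2.py
```

```text
[ 0.598   0.3574  1.7333  0.0085 -0.1106 -0.0387 -0.1003 -0.0344 -0.0215
 -0.1613 -0.0188 -0.1614]
[[0.5, -0.0], [1.3, -0.0], [0.6, -0.0], [2.8, -0.0], [-2.0, 0.1], [-1.0, 0.1], [-2.5, 0.0], [-1.9, 0.0], [0.4, -2.2], [-0.2, 5.5], [-0.1, 0.4], [-1.3, 1.7], [0.2, -4.9], [0.3, -2.4], [-0.5, 1.2], [0.1, 0.2], [-0.5, -2.2], [-0.4, 0.5], [-1.2, 1.1]]
[ 0.4097  0.2775 -0.1024]
[[0.3, 0.2], [-0.1, 0.4], [0.3, 1.6], [-0.4, 1.8], [-1.1, 1.1], [-1.4, -1.0]]
```

```bash
python3 - <<'E'
from h import *
print(bot.tcp_to_tips)
p=np.array([.4097,.2775]); a=-.1024; q=ori(a)
p=p-.002*np.array([-np.sin(a),np.cos(a)])
bot.reach([*p,.20],q); 
bot.servo_line([*p,.131],velocity=.08); st("down")
hand.move_gripper(.02,40); st("grip")
bot.servo_line([*p,.26],velocity=.15); st("up")
b=1.7333; ax=np.array([np.cos(b),np.sin(b)]); t=np.array([.598,.3574])-.048*ax
bot.reach([*t,.26],ori(b-np.pi/2)); st("over")
c=snap("wrist","pics/w2.png")
E
```

```text
0.017
down t5.28 [0.4098 0.2757 0.1314] w0.0849 g0.0 F [-0.5 -0.2  0.5]
grip t5.81 [0.4096 0.2756 0.1316] w0.0345 g39.2 F [-2.2 -0.5  6.4]
up t6.82 [0.409  0.2752 0.2591] w0.0347 g39.9 F [-0.1 -0.7 -1.5]
over t7.63 [0.6044 0.3097 0.2589] w0.0343 g39.9 F [-0.  -1.4 -0.5]
```

View pics/w2.png

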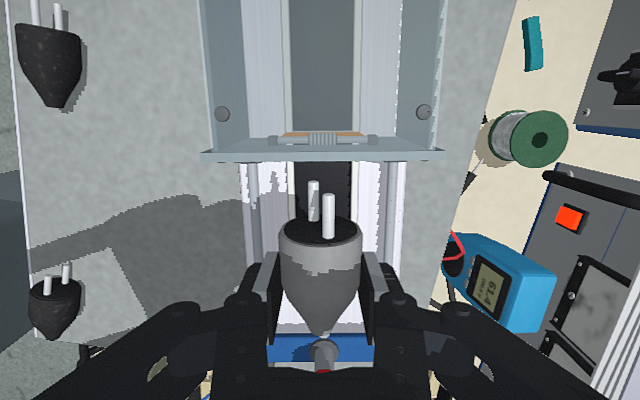

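The plug is held square. The box's front top edge is level from (202,155) to (445,155), and the guides sit at about (288–295) and (353–358). Next I'll back-project these points to check the lateral offset and yaw.

```bash
python3 - <<'E'
import numpy as np
from h import *
z=np.load("pics/w2.npz"); V,K=z["V"],z["K"]; o=-V[:3,:3].T@V[:3,3]
b=1.7333; A=np.array([[np.cos(b),np.sin(b)],[-np.sin(b),np.cos(b)]]); O=np.array([.598,.3574])
def bp(u,h):
    d=V[:3,:3].T@np.linalg.solve(K,[*u,1]); w=o+d*(h-o[2])/d[2]; return w[:2]
def lb(u,h): return np.round((A@(bp(u,h)-O))*1e3,1)
for n,u,h in [("edgeL",(202,154),.202),("edgeR",(445,154),.202),("rodL 180",(252,180),.125),("rodL240",(254,240),.125),("rodR180",(394,180),.125),("rodR240",(391,240),.125),("guideR",(356,190),.121),("guideR in box",(360,40),.121),("guideL in box",(286,40),.121)]: print(n,lb(u,h))
pm=(320.5,192); print("pin tips if z=.245ish", [lb(pm,h) for h in (.235,.245)])
print("tcp",np.round(A@(get_obs()["position"][:2]-O)*1e3,1))
im=cv2.imread("pics/w2.png"); cv2.imwrite("pics/w2c.png",cv2.resize(im[120:280,190:460],None,fx=2.9,fy=2.9,interpolation=cv2.INTER_CUBIC))
E
```

```text
edgeL [-0.7 65.6]
edgeR [ -0.8 -64.9]
rodL 180 [-31.5  55.4]
rodL240 [-81.7  56.6]
rodR180 [-31.4 -55.3]
rodR240 [-81.7 -56. ]
guideR [-40.4 -26.4]
guideR in box [ 68.6 -26. ]
guideL in box [68.7 26.4]
pin tips if z=.245ish [array([-13.5,   1.8]), array([-11. ,   1.8])]
tcp [-47.9   1.6]
```

View pics/w2c.png

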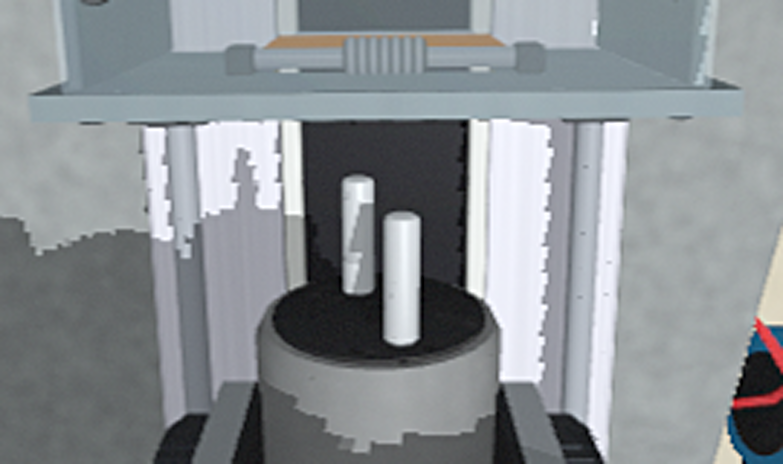

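Lateral and yaw agree to within 0.5 mm, and the front edge comes out at x = -5 as given. The TCP itself sits 1.6 mm off centre, so I'll correct that, lower the plug and release it.

```bash
cat >> h.py <<'E'
b=1.7333; ax=np.array([np.cos(b),np.sin(b)]); ay=np.array([-ax[1],ax[0]]); O=np.array([.598,.3574])
Q=ori(b-np.pi/2)
def P(x,y,z): return [*(O+x*ax+y*ay),z]
def bx():
    p=get_obs()["position"]; return np.array([(p[:2]-O)@ax,(p[:2]-O)@ay,p[2]])
E
python3 - <<'E'
from h import *
bot.dwell(.2); e=bx()-[-.048,0,.26]; print("err",e)
y=-.0003-e[1]
bot.servo_line(P(-.048-e[0],y,.18),Q); bot.dwell(.1);print(bx())
e=bx()-[-.048,-.0003,.18]
bot.servo_line(P(-.048-e[0],y-e[1]*0,.149),Q,velocity=.05); bot.dwell(.1); print(bx()); f0=get_obs()["wrist_force"][2]; st()
z=.149
while z>.142:
    z-=.001; bot.servo_line(P(-.048-e[0],y,z),Q,velocity=.03); f=get_obs()["wrist_force"][2]-f0; print(round(z,4),round(f,1))
    if f>3: break
hand.move_gripper(.052); st("rel")
bot.servo_line(P(-.048,0,.27),Q,velocity=.12)
bot.servo_line(P(-.10,0.0,.33),Q,velocity=.15); st()
c=snap("wrist","pics/w3.png"); f=c["frame"].astype(int)
m=((f[:,:,0]>120)&(f[:,:,1]<70)&(f[:,:,2]<70)).astype(np.uint8)
n,l,s,ce=cv2.connectedComponentsWithStats(m)
print([(s[i].tolist(),np.round(ce[i],1).tolist()) for i in range(1,n) if s[i,4]>60])
E
```

```text
err [0.00032002 0.00089386 0.00064345]
[-0.04803033 -0.00202633  0.18148274]
[-0.04787562 -0.00149133  0.14938831]
 t9.53 [0.6072 0.3104 0.1494] w0.0343 g39.9 F [-0.3 -0.  -1.4]
0.148 0.8
0.147 0.8
0.146 1.0
0.145 7.2
rel t10.85 [0.6069 0.3103 0.1448] w0.0521 g0.0 F [-0.1 -0.   0.4]
 t12.72 [0.614  0.2587 0.3296] w0.0521 g0.0 F [ 0.7 -0.1 -0.1]
[([313, 266, 19, 46, 762], [322.3, 289.2]), ([114, 275, 60, 48, 95], [144.6, 296.6])]
```

View pics/w3.png

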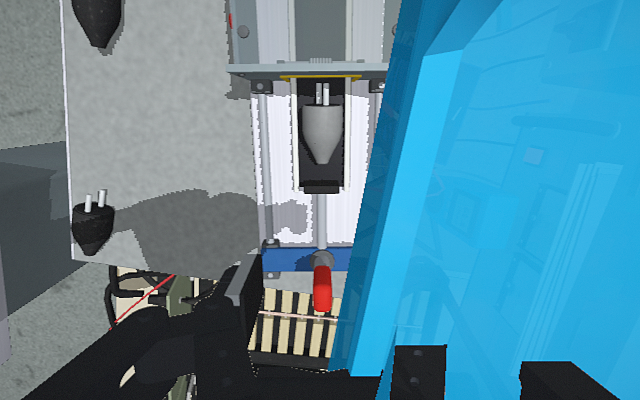

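The plug lies straight in the channel: tail tip (322,163), pusher face (320,185), pins (322,90), handle (322,289). A blue bin also overhangs on the right, with its edge running from about (400,30) to (350,370). Before going near the handle I'll triangulate how close that edge is.

```bash
cat > tri.py <<'E'
from h import *
from scipy.optimize import brentq
z=np.load("pics/w3.npz"); V,K=z["V"],z["K"]; o=-V[:3,:3].T@V[:3,3]; print("cam",np.round(o,3))
t=vision.read_camera("top")
im=cv2.imread("pics/w3.png").astype(int); 
for r in (100,150,200,250,300,350):
    row=im[r]; blue=(row[:,0]>190)&(row[:,2]<90); cols=np.where(blue)[0]; c=cols[cols>300][0]
    d=V[:3,:3].T@np.linalg.solve(K,[c,r,1])
    def f(s):
        q=t["intrinsics"]@(t["view"][:3,:3]@(o+s*d)+t["view"][:3,3]); return q[1]/q[2]-127
    S=np.linspace(.01,.4,40); v=[f(s) for s in S]; print(r,c,[np.round(o+brentq(f,a,e)*d,3).tolist() for a,e,x,y in zip(S,S[1:],v,v[1:]) if x*y<0])
def bp(u,h):
    d=V[:3,:3].T@np.linalg.solve(K,[*u,1]); w=o+d*(h-o[2])/d[2]; return np.round([(w[:2]-O)@ax,(w[:2]-O)@ay],4)
print("handle top end",bp((322.5,305),.212),"mid",bp((322.3,289),.194),"tail",bp((322,163),.132),"pins",bp((322.5,88),.132))
E
python3 tri.py
```

```text
cam [0.602 0.33  0.456]
100 413 []
150 402 []
200 390 []
250 379 []
300 367 []
350 356 []
handle top end [-0.1839 -0.0011] mid [-0.1797 -0.0011] tail [-0.0802 -0.001 ] pins [-0.0124 -0.0013]
```

```bash
sed -i 's/    S=np.linspace(.01,.4,40)/    print([(s,np.round(o+s*d,3).tolist(),round(f(s)+127)) for s in (0,.03,.06,.1,.15,.25)]); S=np.linspace(.01,.4,40)/' tri.py; python3 tri.py|grep '^\[(0' | sed -n '1p;3p;6p'
python3 - <<'E'
from h import *
c=vision.read_camera("scene");q=c["intrinsics"]
for p in ([.614,.2587,.33],[.602,.33,.456],[.614,.2587,.5]):
    for n in("scene","top"):
        c=vision.read_camera(n);u=c["intrinsics"]@(c["view"]@[*p,1])[:3];print(n,p,np.round(u[:2]/u[2]))
E
```

```text
[(0, [0.602, 0.33, 0.456], 124), (0.03, [0.61, 0.332, 0.424], 124), (0.06, [0.618, 0.333, 0.393], 124), (0.1, [0.628, 0.336, 0.351], 124), (0.15, [0.642, 0.339, 0.299], 124), (0.25, [0.668, 0.345, 0.194], 124)]
[(0, [0.602, 0.33, 0.456], 124), (0.03, [0.609, 0.323, 0.427], 124), (0.06, [0.616, 0.316, 0.398], 124), (0.1, [0.626, 0.307, 0.359], 124), (0.15, [0.639, 0.296, 0.311], 125), (0.25, [0.663, 0.273, 0.215], 125)]
[(0, [0.602, 0.33, 0.456], 124), (0.03, [0.608, 0.31, 0.431], 124), (0.06, [0.615, 0.29, 0.405], 125), (0.1, [0.623, 0.264, 0.372], 125), (0.15, [0.634, 0.23, 0.33], 125), (0.25, [0.656, 0.164, 0.246], 125)]
scene [0.614, 0.2587, 0.33] [309.  98.]
top [0.614, 0.2587, 0.33] [370. 136.]
scene [0.602, 0.33, 0.456] [285.  50.]
top [0.602, 0.33, 0.456] [329. 124.]
scene [0.614, 0.2587, 0.5] [308.  14.]
top [0.614, 0.2587, 0.5] [382. 108.]
```

```bash
python3 - <<'E'
from h import *
c=vision.read_camera("scene"); z=np.load("pics/w3.npz"); V,K=z["V"],z["K"]; o=-V[:3,:3].T@V[:3,3]
for tag,im in(("s0",cv2.imread("pics/scene0.png")),("now",c["frame"][:,:,::-1])):
    im=im.astype(int); blue=(im[:,:,0]>150)&(im[:,:,2]<90)&(im[:,:,0]-im[:,:,2]>110)
    print(tag,[(x,(int(np.where(blue[:125,x])[0].max()) if blue[:125,x].any() else None)) for x in range(210,350,10)])
for r,cc in((100,413),(200,390),(350,356)):
    d=V[:3,:3].T@np.linalg.solve(K,[cc,r,1])
    for s in(.02,.04,.06,.08,.12,.16):
        p=o+s*d;u=c["intrinsics"]@(c["view"]@[*p,1])[:3];print(r,np.round(p,3),np.round(u[:2]/u[2]))
i=cv2.imread("pics/scene0.png")[0:150,190:350]; j=c["frame"][0:150,190:350,::-1]
cv2.imwrite("pics/bins.png",cv2.resize(np.hstack([i,j]),None,fx=2.5,fy=2.5,interpolation=cv2.INTER_CUBIC))
E
```

```text
s0 [(210, 122), (220, 117), (230, 113), (240, 107), (250, 103), (260, 98), (270, 94), (280, 91), (290, 96), (300, 92), (310, 87), (320, 83), (330, 67), (340, None)]
now [(210, 122), (220, 117), (230, 113), (240, 107), (250, 103), (260, 98), (270, 94), (280, 91), (290, 95), (300, 81), (310, 87), (320, None), (330, 59), (340, None)]
100 [0.607 0.331 0.435] [283.  61.]
100 [0.612 0.332 0.414] [281.  71.]
100 [0.618 0.333 0.393] [279.  81.]
100 [0.623 0.335 0.372] [277.  90.]
100 [0.634 0.337 0.33 ] [274. 109.]
100 [0.644 0.339 0.288] [270. 126.]
200 [0.607 0.325 0.436] [285.  59.]
200 [0.611 0.321 0.417] [286.  68.]
200 [0.616 0.316 0.398] [286.  76.]
200 [0.621 0.312 0.379] [287.  84.]
200 [0.631 0.302 0.34 ] [287.  99.]
200 [0.641 0.293 0.301] [288. 112.]
350 [0.606 0.317 0.439] [289.  57.]
350 [0.61  0.303 0.422] [293.  63.]
350 [0.615 0.29  0.405] [297.  68.]
350 [0.619 0.277 0.389] [300.  74.]
350 [0.628 0.25  0.355] [307.  84.]
350 [0.636 0.224 0.321] [313.  93.]
```

View pics/bins.png

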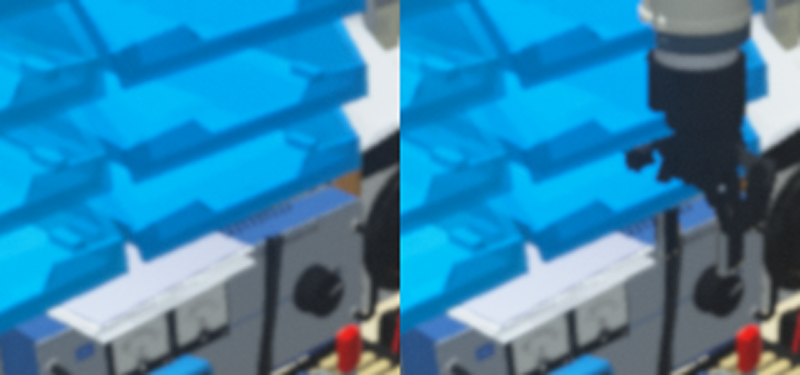

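```bash
python3 - <<'E'
from h import *
bot.servo_line(P(-.10,.03,.33),Q,velocity=.15); bot.dwell(.1); st()
c=snap("wrist","pics/w4.png")
D={}
for n in("w3","w4"):
    im=cv2.imread(f"pics/{n}.png").astype(int); z=np.load(f"pics/{n}.npz"); L=[]
    for r in range(60,350,10):
        cols=np.where((im[r,:,0]>190)&(im[r,:,2]<90))[0]; cols=cols[cols>300]
        if len(cols)>15: L.append((cols[0],r))
    D[n]=(np.array(L,float),z["V"],z["K"]); print(n,L[::5])
# 3D line = intersection of the two viewing planes
pl=[]
for L,V,K in D.values():
    o=-V[:3,:3].T@V[:3,3]; d=(np.linalg.solve(K,np.c_[L,np.ones(len(L))].T).T)@V[:3,:3]
    n=np.linalg.svd(d)[2][2]; pl.append((n,n@o))
n1,n2=pl[0][0],pl[1][0]
for y in(.20,.25,.30,.35):
    A=np.array([n1,n2,[0,1,0]]); print(np.round(np.linalg.solve(A,[pl[0][1],pl[1][1],y]),3))
E
```

```text
t13.72 [0.5851 0.254  0.3303] w0.0520 g0.0 F [0.2 0.2 0.3]
w3 [(np.int64(422), 60), (np.int64(411), 110), (np.int64(399), 160), (np.int64(388), 210), (np.int64(376), 260), (np.int64(365), 310)]
w4 [(np.int64(581), 60), (np.int64(563), 110), (np.int64(546), 160), (np.int64(528), 210), (np.int64(510), 260), (np.int64(493), 310)]
[0.619 0.2   0.389]
[0.619 0.25  0.389]
[0.619 0.3   0.389]
[0.619 0.35  0.389]
```

The bin lip lies at x ≈ 0.619, z ≈ 0.389. I'll approach the handle from below that height, going slowly and checking forces as I go.

```bash
python3 - <<'E'
from h import *
def go(x,y,z,v):
    bot.servo_line(P(x,y,z),Q,velocity=v); o=get_obs(); print(np.round(bx()-[x,y,z],4),"F",np.round(o["wrist_force"],1),"tq",np.round(o["joint_efforts"],1),round(o["time_s"],2))
    return np.abs(bx()-[x,y,z]).max()<.004
ok=go(-.11,.03,.245,.15) and go(-.18,.03,.245,.15) and go(-.18,-.001,.245,.08) and go(-.18,-.001,.195,.08)
if ok:
    hand.move_gripper(.0,60); bot.dwell(.1); st("grip"); print(bx())
E
```

```text
[ 0.0001 -0.0006  0.0007] F [-0.7 -0.1 -0.7] tq [ -0.1 -60.2 -33.2  -0.    0.   -0. ] 14.49
[ 0.0002 -0.0002  0.0005] F [ 0.1 -0.4 -0.3] tq [ -1.1 -60.5 -34.   -0.1   0.   -0. ] 15.11
[ 0.0003  0.0001 -0.0004] F [-0.2 -0.  -0.1] tq [  0.  -63.9 -35.1  -0.   -0.1  -0. ] 15.65
[ 0.     -0.0002  0.0001] F [0.2 0.3 0.7] tq [ -0.  -64.5 -32.    0.    0.    0. ] 16.43
grip t16.94 [0.6284 0.18   0.1957] w0.0153 g59.6 F [-0.6 -1.1  4.8]
[-0.17997392 -0.00133871  0.19567338]
```

```bash
python3 - <<'E'
from h import *
p0=bx(); y=p0[1]; z=p0[2]
def F():
    f=get_obs()["wrist_force"]; return np.round([f[:2]@ax,f[:2]@ay,f[2]],1)
print("F0",F())
x=p0[0]
for x in (-.16,-.13,-.10,-.07,-.045):
    bot.servo_line(P(x,y,z),Q,velocity=.07); print(np.round(bx(),4),F())
    if np.abs(F()).max()>25: break
else:
    f0=F()[0]
    while x<-.018:
        x+=.0015; bot.servo_line(P(x,y,z),Q,velocity=.03); bot.dwell(.03); f=F(); print(round(x,4),np.round(bx()[0],4),f)
        if f[0]-f0<-5: break
st("end")
c=snap("scene","pics/s5.png"); snap("wrist","pics/w5.png"); snap("top","pics/t5.png")
E
```

```text
F0 [-1.   0.8  4.8]
[-0.1591 -0.0012  0.1957] [0.6 2.  3.5]
[-0.1283 -0.0009  0.1957] [0.9 3.9 5.6]
[-0.0983 -0.0007  0.1957] [1.3 5.  6.1]
[-0.0683 -0.0005  0.1957] [0.1 4.3 6. ]
[-0.0432 -0.0003  0.1957] [0.2 6.3 6.3]
-0.0435 -0.0421 [-0.5  5.7  7. ]
-0.042 -0.0409 [-1.1  5.7  6.4]
-0.0405 -0.0394 [-1.6  6.   6.3]
-0.039 -0.038 [-1.4  6.   6.4]
-0.0375 -0.0364 [-1.1  6.4  7.1]
-0.036 -0.0349 [-1.7  6.6  7.4]
-0.0345 -0.0334 [-0.9  5.8  6. ]
-0.033 -0.0319 [-1.   6.5  7.8]
-0.0315 -0.0304 [-1.3  6.2  7.1]
-0.03 -0.03 [-5.9  6.9  8.8]
end t22.44 [0.6031 0.3279 0.1957] w0.0155 g60.2 F [-5.9 -7.   8.8]
```

```bash
python3 - <<'E'
from h import *
def F():
    f=get_obs()["wrist_force"]; return np.round([f[:2]@ax,f[:2]@ay,f[2]],1)
bot.servo_line(P(-.029,-.0003,.1957),Q,velocity=.03); bot.dwell(.1); print(np.round(bx(),4),F()); xc=bx()[0]
for x,y in((-.06,-.0004),(-.12,-.0008),(-.174,-.0012)):
    bot.servo_line(P(x,y,.1957),Q,velocity=.08); print(np.round(bx(),4),F())
f0=F()[0]
while x>-.196:
    x-=.0015; bot.servo_line(P(x,-.0013,.1957),Q,velocity=.03); bot.dwell(.03); f=F(); print(round(x,4),np.round(bx()[0],4),f)
    if f[0]-f0>6: break
print("travel",xc-bx()[0]); st()
snap("scene","pics/s6.png"); snap("top","pics/t6.png")
# grey plug in box? compare mean/brightness differences with the first pictures
for n,m in(("top0","t6"),("scene0","s6")):
    a,c=cv2.imread(f"pics/{n}.png").astype(int),cv2.imread(f"pics/{m}.png").astype(int)
    V=vision.read_camera(n[:-1]); 
    def px(p): u=V["intrinsics"]@(V["view"]@[*p,1])[:3]; return np.round(u[:2]/u[2]).astype(int)
    for X in(.03,.05,.06,.07,.08,.09,.1,.11,.118):
        u=px(P(X,0,.114+.03)); print(n,X,u,a[u[1],u[0]],c[u[1],u[0]])
E
```

```text
[-0.0298 -0.0002  0.1957] [-9.3  2.1  5.9]
[-0.0607 -0.0004  0.1957] [-1.   1.1  3.8]
[-0.1202 -0.0009  0.1957] [-1.3 -0.3  1.7]
[-0.1743 -0.0013  0.1957] [-1.2 -1.3  0.6]
-0.1755 -0.1752 [ 0.  -2.4  0.3]
-0.177 -0.1769 [ 1.3 -1.8  0.6]
-0.1785 -0.1786 [ 0.1 -2.   0.9]
-0.18 -0.1802 [-0.4 -1.9  1.8]
-0.1815 -0.1816 [-0.5 -2.1  0.5]
-0.183 -0.1832 [-0.6 -1.6 -0.8]
-0.1845 -0.1841 [ 4.1 -3.   0. ]
-0.186 -0.1841 [10.7 -2.  -0.3]
travel 0.15429674534386303
 t27.48 [0.6291 0.1759 0.1957] w0.0151 g58.9 F [ 0.3 10.9 -0.3]
top0 0.03 [304 163] [109 107  99] [104 102  94]
top0 0.05 [295 164] [109 104  98] [122 121 114]
top0 0.06 [291 165] [108 106 101] [133 133 127]
top0 0.07 [287 166] [106 105  98] [132 133 126]
top0 0.08 [282 166] [107 107  99] [137 137 130]
top0 0.09 [278 167] [105 101  96] [138 137 131]
top0 0.1 [273 168] [105 104  98] [133 134 130]
top0 0.11 [269 168] [107 105  99] [146 144 139]
top0 0.118 [265 169] [121 125 123] [136 137 135]
scene0 0.03 [274 202] [149 151 149] [151 151 150]
scene0 0.05 [268 207] [169 164 148] [171 166 149]
scene0 0.06 [265 210] [163 160 143] [163 158 142]
scene0 0.07 [262 213] [153 148 131] [136 131 114]
scene0 0.08 [259 215] [163 158 142] [136 130 114]
scene0 0.09 [256 218] [148 141 122] [135 127 109]
scene0 0.1 [252 220] [99 94 79] [100  95  80]
scene0 0.11 [249 223] [99 93 78] [101  95  80]
scene0 0.118 [247 225] [99 92 78] [102  95  80]
```

```bash
python3 - <<'E'
from h import *
bot.servo_line(P(-.1843,-.0013,.1957),Q,velocity=.03); bot.dwell(.1); st("relieved")
hand.move_gripper(.055); st("open")
bot.servo_line(P(-.1843,-.0013,.25),Q,velocity=.1); bot.servo_line(P(-.184,.10,.27),Q,velocity=.15)
bot.reach([.40,.0,.35],Q); bot.dwell(.3); st("away")
a=cv2.imread("pics/scene0.png").astype(int); c=snap("scene","pics/s7.png"); e=c["frame"][:,:,::-1].astype(int)
t0=cv2.imread("pics/top0.png").astype(int); ct=snap("top","pics/t7.png"); t=ct["frame"][:,:,::-1].astype(int)
def px(V,p): u=V["intrinsics"]@(V["view"]@[*p,1])[:3]; return np.round(u[:2]/u[2]).astype(int)
org=lambda im:(im[:,:,2]-im[:,:,0]>50)&(im[:,:,1]>90)
R0=(slice(178,215),slice(265,300))
for n,im in(("start",a),("end",e)):
    m=org(im)[R0]; print(n,"orange px",m.sum(),np.round(np.argwhere(m).mean(0),1) if m.any() else "")
for n,s in(("bp1 top",(slice(240,266),slice(285,325))),("bp2 top",(slice(245,270),slice(378,418)))): 
    print(n,np.abs(t[s]-t0[s]).mean(), [np.round(np.argwhere(im[s].sum(2)<150).mean(0),2) for im in(t0,t)])
for n,s in(("bp1 sc",(slice(240,275),slice(330,364))),("bp2 sc",(slice(195,222),slice(398,430)))): print(n,np.abs(e[s]-a[s]).mean())
# handle red centroid and plug extent along box axis in top view
d=t-t0; print([(X,int(np.mean(d[tuple(px(ct,P(X,0,.144))[::-1])]))) for X in np.round(np.arange(.03,.125,.008),3)])
for n,im in(("0",a),("7",e)):
    m=(im[125:170,320:345,2]>130)&(im[125:170,320:345,1]<80); print("handle",np.argwhere(m).mean(0).round(2))
E
```

```text
relieved t28.02 [0.6291 0.1759 0.1957] w0.0155 g59.1 F [ 2.4  4.6 -0.2]
open t28.48 [0.629  0.1755 0.1957] w0.0550 g0.0 F [1.1 0.2 0.4]
away t31.20 [0.4004 0.0005 0.3495] w0.0548 g0.0 F [-0.4 -0.2  0.5]
start orange px 217 [16.8 15. ]
end orange px 215 [16.7 14.9]
bp1 top 1.771474358974359 [array([nan, nan]), array([nan, nan])]
bp2 top 1.8956666666666666 [array([nan, nan]), array([nan, nan])]
bp1 sc 1.3176470588235294
bp2 sc 1.3560956790123457
[(np.float64(0.03), 0), (np.float64(0.038), 2), (np.float64(0.046), 0), (np.float64(0.054), 30), (np.float64(0.062), 31), (np.float64(0.07), 34), (np.float64(0.078), 35), (np.float64(0.086), 40), (np.float64(0.094), 37), (np.float64(0.102), 31), (np.float64(0.11), 47), (np.float64(0.118), 17)]
handle [13.1   8.14]
handle [12.58  9.12]<stdin>:14: RuntimeWarning: Mean of empty slice.
  ret = um.true_divide(
```

The flap is shut: its orange area matches the start picture. The plug spans box x of about 0.05–0.12, the pusher is back and the black plugs haven't moved.

```bash
python3 -c "
from workcell import *
print(hand_in())"
```

```text
the job is handed in; nothing more can be done
None
```

The job is handed in at about 31 s: the grey plug's pins are up against the contact plate (measured pusher travel 0.154 m), the pusher is fully back, the flap is shut, and the black plugs have not moved; the end state was checked from camera pixels and forces, as the picture-viewing allowance was used up.

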